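# Clean a sprung surface probe and hold it on the hotplate's cross

### The arm

A 6-joint arm with a two-finger parallel gripper is mounted at the origin on the work surface. World frame = base frame: x ahead of the robot, y to its left, z up, the work surface at z = 0. Lengths are in m, angles in rad, forces in N, time in s.
With the tool pointing down it reaches from about 0.225 to 0.725 m from the base axis. Payload 3.1 kg.
Tool frame: the origin (TCP) lies at the very end of the fingers, on their centre line; the grasp point (between the pads) lies 19 mm behind it; z points along the fingers, y is the direction in which the jaws open and shut (so a half turn about z gives the same grasp; the last joint's range is limited). The gripper opens to 85 mm and grips with 20 to 120 N. Pads are 22 mm wide; open, the fingers measure 114 mm over their backs; the gripper's body (76 mm by 85 mm) begins 54 mm behind the grasp point. The pads swing forward as they close: fully open they stand 13 mm farther back than shut.
Start: joints at [1.072, 0.048, 0.099, 1.622, 0, 1.443], TCP at [0.19, 0.489, 0.21] pointing down, gripper open.
Joint ranges: [-2.91, 2.91], [-0.99, 1.94], [-1.21, 1.42], [-2.12, 2.29], [-1.49, 1.47], [-3.14, 3.14]. Speed limits (rad/s): [2.79, 2.79, 3.14, 3.14, 3.14, 3.14].

### API

Orientations are given as [roll, pitch, yaw] about the fixed x, y, z axes, in that order (R = Rz(yaw) Ry(pitch) Rx(roll)).
In Python, from station import ctrl gives the robot as it stands.
- The arm moves only by the shell command python3 -m jog 'ROWS'. ROWS is JSON, a list of rows, each an object of numbers: "tx", "ty", "tz": the shift along the world's x, y, z in units of 30 mm (1.0 is 30 mm); "ax", "ay", "az": the turn, a rotation vector about the world's x, y, z in units of 8 degrees (1.0 is 8 degrees); "claw": the opening in per cent of the stroke, from 0 (shut) to 100 (fully open). In form: [{"tx": .., "ty": .., "tz": .., "ax": .., "ay": .., "az": .., "claw": ..}, ...]. A call has 1 to 5 rows; each row is the pose to reach, as a shift and turn from the pose measured when the call began; what a row does not reach only later rows make up. A row lasts 1/10 s, in which the tool goes at most 50 mm and 8.59 degrees, less where a joint would pass 70% of its speed; a pose out of reach is approached as far as the arm can. A call with a gripper value outside its range is refused whole. The fingers move at their own pace and stop on an object; the grip force is fixed at half the most. Time passes only in rows, so rows that repeat a pose let the fingers close. It gives the time, the measured TCP pose, the force and the opening at its end, in the units of the state.
- ctrl.state(): the state, without advancing time (a new reading comes with each control period).
- ctrl.snapshot(name): name is "side" or "top" or "wrist"; returns the picture (480x640x3 uint8, red, green, blue); there is no depth.
- ctrl.calibration(name): a dict with "fx", "fy", "cx", "cy" (pixels), "k1" (the pictures are not rectified: a ray, as slopes to the right and down, at radius r is drawn at 1 + k1 r^2 times it, then the intrinsics apply), "origin" and "orientation" of the camera in the world; the wrist camera has in their place "tool_from_camera" (4x4, takes a point from camera to tool coordinates, whose origin is the TCP and whose axes are the flange's). Camera axes: x right, y down, z forward; pixel columns grow to the right and rows downward; lengths in m; the calibration is good to about 2 mm. A picture is of the moment at which its call begins: read the wrist's pose just before it. calibration takes no time and is no camera call.
- ctrl.sign_off(): hands the job in, once; it reports no verdict.
The state is a dict: "clock": time; "q": joint angles; "qvel": joint speeds; "effort": joint torques, N m; "eef_pos": TCP position; "tool_rot": TCP orientation; "contact_force": force on the tool from outside, world axes, zero at the start; "wrist_torque": the same for the moment, N m; "grip_width": opening from 0.0 (shut) to 1.0 (fully open).
Only numpy, scipy, OpenCV 4.12 (cv2) and the standard library are available. Lean on these libraries where they do the work, as an engineer would, in place of code of your own. Each camera call takes 0.05 s, during which the arm holds its last target.

### The job

Take the surface probe (the square-handled one, with the flat sprung tip) from its holder and brush its tip clean in the bristle pot: down close to the bottom, up to the rim, and down close to the bottom again. Then hold the probe upright on the centre of the black cross on the hotplate's white top, pressing gently so that its sprung tip is pushed about half way in, and finish while still holding it there, steady and pressed; do not put it down or let go. Never press hard, and leave everything else where it stands.

Things in the scene. Friction and masses are not known exactly. Their poses are not given: they have to be found in the camera images.
- probe: Surface probe, upright in its holder at the start, about 0.1 kg. Black square handle 24 x 24 mm, 85 mm long, topped by a 3 mm grey square; below it a steel stem 10 mm across, 55 mm long, from which the sprung tip comes out (flat round pad, 12 mm across, its flat end 90 mm below the handle when not pressed). Origin: centre of the handle's underside; z up the handle, x and y square to its flat sides.
- tip (a joint): How far the probe's tip is pushed into its stem: 0 = fully out, 0.024 m = fully in (hard stop). Spring: 0.6 N to start moving, then 150 N/m, so 2.4 N at half way (0.012 m).
- tip_end (a point): Centre of the flat end of the probe's round tip pad, the face that touches the spot (moves with the sprung tip).
- holder: The holder the probe stands in at the start: round steel foot 72 mm across, upright aluminium tube 29 mm outside, 16 mm inside, rim 100 mm above the work surface. The handle rests loosely on the rim (pad 10 mm above the work surface); lift straight up over 90 mm to free it. Fixed. Origin: centre of the foot's underside. An identical holder carries the needle probe.
- pot: Bristle pot: open round steel pot, 80 mm outside, 72 mm inside, 90 mm high, inner floor 6 mm above its underside, loose (0.6 kg). Soft pale bristles point inwards from the wall between 20 and 80 mm up; they offer no resistance. Origin: centre of its underside; z up.
- hotplate: Grey laboratory hotplate, housing 220 x 150 mm, fixed, with a white square top 145 x 145 mm whose level surface is 100 mm above the work surface, its centre 30 mm from the origin along the hotplate's +x. Two control knobs on the -x side. Origin: centre of the underside.
- cross: Black cross (plus sign, two strokes 24 mm long and 3 mm wide) on the hotplate's white top: the spot to touch. Flat. Origin: its centre, on the white surface. The black circle on the same top, 22 mm across, is not the spot.
- needle: Needle probe in the other holder, to be left alone: round black handle 23 mm across, 55 mm high, its underside 100 mm above the work surface, thin steel needle below. Origin: centre of the handle's underside.
- jar: Bystander: closed amber jar, 42 mm across, 60 mm high, loose. Origin: centre of its underside.
- stopper: Bystander: black rubber stopper, 32 mm across the top, 30 mm high, loose. Origin: centre of its underside.
- beaker: Bystander: small open glass beaker, 60 mm across, 75 mm high, loose. Origin: centre of its underside.
- dish: Bystander: flat white ceramic dish, 90 mm across, 18 mm high, loose. Origin: centre of its underside.
- weight: Bystander: brass weight, 28 mm across, 35 mm high, loose. Origin: centre of its underside.
Not all that is in view belongs to the job. Leave any yellow look-alike of the probe alone. What is shaped like the pot but green or purple is not meant.

How it is judged:
On the way, in this order (a step that is already met when the one before it is completed fails the run):
1. the held probe's tip is down in the bristle pot, within 30 mm of its floor (horizontal distance between tip_end and pot below 0.034 m and z of tip_end in the frame of pot below 0.036 m and contact force between the fingers and probe above 1 N), for 0.05 s.
2. the tip is drawn up to the rim, still over the pot (horizontal distance between tip_end and pot below 0.034 m and z of tip_end in the frame of pot above 0.07 m and contact force between the fingers and probe above 1 N), for 0.05 s.
3. the tip is down in the pot again, within 30 mm of its floor (all of step 1), for 0.05 s.
4. the tip is drawn out over the rim (z of tip_end in the frame of pot above 0.092 m and contact force between the fingers and probe above 1 N), for 0.05 s.
At the end, for the whole second after the job is handed in: The fingers still hold the probe, at rest and upright within about 10 degrees; its pad rests on the hotplate's white top with its centre within 8 mm of the cross's centre, pressing with 0.8 to 5 N, the sprung tip pushed in by 5 to 19 mm of its 24 mm; the pot stands upright (horizontal distance between tip_end and cross below 0.008 m and height (world z) of tip_end between 0.097 and 0.103 m and angle between probe's own z axis and vertical below 0.17 rad and value of joint tip between 0.005 and 0.019 m and contact force between probe and hotplate between 0.8 and 5 N and contact force between the fingers and probe above 1 N and linear speed of probe below 0.02 m/s and angle between pot's own z axis and vertical below 0.2 rad); the arm keeps its last pose, push and grip.
It fails at once if the probe is pressed hard (over 12 N) on the hotplate (contact force between probe and hotplate above 12 N).
It fails at once if the pot is pushed away (40 mm) or tipped (distance of pot from where it was at the start of the episode above 0.04 m or angle between pot's own z axis and vertical above 0.4 rad).
It fails at once if the needle probe or another bystander is moved by more than 40 mm (distance of any of needle, jar, stopper, beaker, dish, weight from where it was at the start of the episode above 0.04 m).
It also fails if it takes over 58 s, if anything falls off the work surface, if the arm or the gripper's body presses on something with over 40 N, if the wrist force passes 120 N, or if a joint passes its speed limit or range.

## Working session

There is one attempt and no reset: what is moved stays moved. The work goes in short steps, Python scripts to look and compute and a shell command to move; the robot and the scene stay as the last step left them, time stands still between calls to the robot, and variables do not carry over. Pictures are saved under pics/ and viewed, and the job is handed in when it is done.

```bash
ls; mkdir -p pics
cat > h.py <<'E'
import numpy as np, cv2
from station import ctrl
from scipy.spatial.transform import Rotation as R
def snap(n,f):
    s=ctrl.state(); im=ctrl.snapshot(n); cv2.imwrite('pics/'+f,im[:,:,::-1]); return s,im
def cam(n,s=None):
    c=ctrl.calibration(n)
    if n=='wrist':
        T=np.eye(4);T[:3,:3]=R.from_euler('xyz',s['tool_rot']).as_matrix();T[:3,3]=s['eef_pos']
        M=T@np.array(c['tool_from_camera']);return c,M[:3,:3],M[:3,3]
    o=np.array(c['orientation'])
    Rm=o if o.shape==(3,3) else R.from_euler('xyz',o).as_matrix()
    return c,Rm,np.array(c['origin'])
def ray(C,u,v):
    c,Rm,o=C
    x=(u-c['cx'])/c['fx'];y=(v-c['cy'])/c['fy']
    p=cv2.undistortPoints(np.array([[[u,v]]],float),np.array([[c['fx'],0,c['cx']],[0,c['fy'],c['cy']],[0,0,1]]),np.array([c['k1'],0,0,0]))[0,0]
    return o,Rm@np.array([p[0],p[1],1])
def onz(C,u,v,z):
    o,d=ray(C,u,v);return o+d*(z-o[2])/d[2]
def proj(C,P):
    c,Rm,o=C
    p=Rm.T@(np.array(P)-o);x,y=p[:2]/p[2];k=1+c['k1']*(x*x+y*y)
    return c['fx']*x*k+c['cx'],c['fy']*y*k+c['cy']
E
python3 - <<'E'
from h import *
for n in ['side','top','wrist']:
    s,im=snap(n,n+'0.png'); print(n,ctrl.calibration(n))
print(ctrl.state())
E
```

```text
pics
side {'fx': 622.1320639965909, 'fy': 622.1320639965909, 'cx': 315.109971973611, 'cy': 238.52568594273555, 'k1': -0.22265417531919302, 'origin': array([0.13637767, 0.90525553, 0.73174668]), 'orientation': array([-2.17648728, -0.00323732, -2.7158847 ])}
top {'fx': 453.3500105442709, 'fy': 453.3500105442709, 'cx': 318.8181699393888, 'cy': 237.0789038346482, 'k1': 0.009480183827643122, 'origin': array([0.38679864, 0.07756192, 0.96728959]), 'orientation': array([-3.01638152, -0.02956175, -1.55466857])}
wrist {'fx': 425.71874972352174, 'fy': 425.71874972352174, 'cx': 322.8853918601122, 'cy': 234.92274881671395, 'k1': -0.06713116010663601, 'tool_from_camera': array([[ 9.34535310e-04, -9.66171063e-01, -2.57900376e-01,
         6.54006164e-02],
       [ 9.99999514e-01,  9.83640060e-04, -6.13791510e-05,
        -2.21945156e-04],
       [ 3.12983901e-04, -2.57900193e-01,  9.66171513e-01,
        -1.65496579e-01],
       [ 0.00000000e+00,  0.00000000e+00,  0.00000000e+00,
         1.00000000e+00]])}
{'clock': 0.15, 'q': array([1.07220092e+00, 4.86094729e-02, 9.79703019e-02, 1.62201557e+00,
       1.34538721e-05, 1.44299938e+00]), 'qvel': array([ 0.00140279, -0.00252818,  0.00491056,  0.00112804, -0.00118043,
        0.00169872]), 'effort': array([ 1.53944991e-03, -3.39260423e+01,  3.20423841e+01,  1.53616152e-02,
       -1.09926389e-04,  3.26337933e-06]), 'eef_pos': array([0.18999648, 0.48886161, 0.20867741]), 'tool_rot': array([-3.13975111e+00, -2.50197527e-04,  2.77079395e+00]), 'contact_force': array([0.37237168, 0.71060705, 0.29541865]), 'wrist_torque': array([-0.03536312,  0.01997218,  0.01394132]), 'grip_width': 0.9989808374485663}
```

View pics/top0.png

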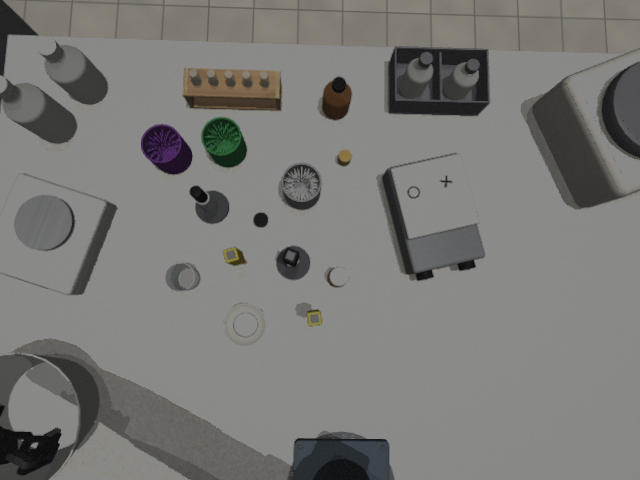

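View pics/side0.png

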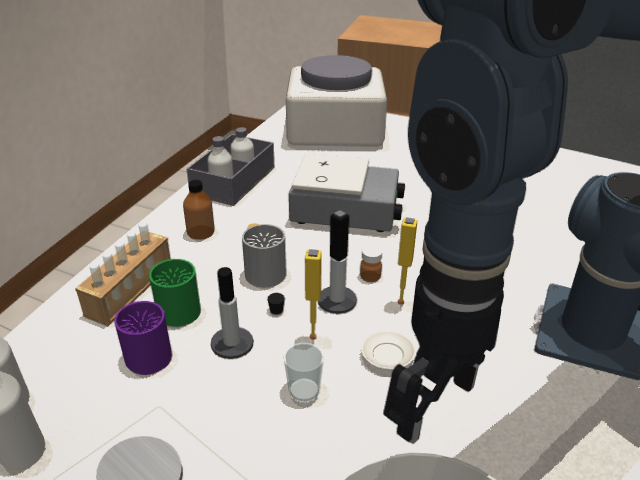

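View pics/wrist0.png

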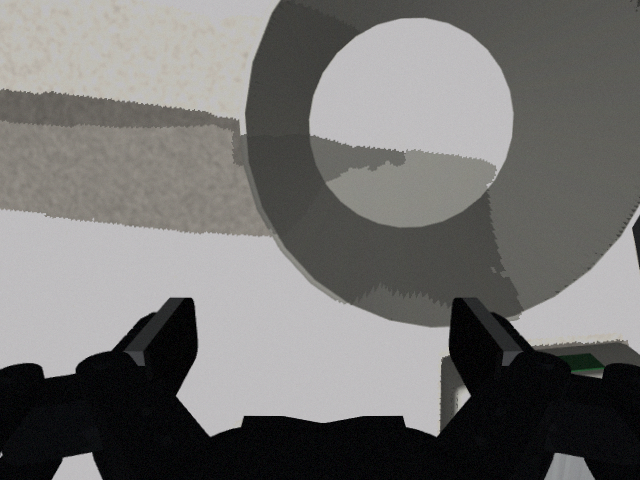

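The top view shows the probe handle at (292,257) and the pot at (301,185). The cross is at (446,181) and the circle at (414,192). The needle is at (203,197), with yellow look-alikes at (232,255) and (314,318). I'll zoom in and measure these.

Run:
```python
from h import *
im=cv2.imread('pics/top0.png')
a=cv2.resize(im[150:300,225:375],(600,600),interpolation=cv2.INTER_CUBIC)
b=im[160:205,400:465]; b=cv2.resize(b,None,fx=8,fy=8,interpolation=cv2.INTER_CUBIC)
cv2.imwrite('pics/z1.png',a)
C=cam('top')
w=im[170:195,438:456].min(axis=2); m=(w<100); ys,xs=np.nonzero(m)
u,v=xs.mean()+438,ys.mean()+170; print('cross px',u,v,m.sum(),onz(C,u,v,.1))
s=cv2.imread('pics/side0.png')
cv2.imwrite('pics/z2.png',cv2.resize(s[190:330,210:360],(750,600)*1 if 0 else (640,597),interpolation=cv2.INTER_CUBIC))
cv2.imwrite('pics/z3.png',b)
for n,(u,v),z in [('pot rim',(301,185),.09),('probe',(292,257),.188),('weight',(345,157),.035),('jar',(338,276),.06),('stopper',(261,220),.03),('Y1',(232,255),.18),('Y2',(314,318),.18),('needle',(198,190),.155),('dish',(245,324),.018)]: print(n,onz(C,u,v,z))
```

```text
cross px 445.6341463414634 181.02439024390245 41 [ 0.61291835 -0.19497396  0.1       ]
pot rim [0.60074725 0.09031846 0.09      ]
probe [0.44983004 0.10170227 0.188     ]
weight [ 0.67711796 -0.00096258  0.035     ]
jar [0.42383175 0.01296597 0.06      ]
stopper [0.5387714  0.17298866 0.03      ]
Y1 [0.45203564 0.20577999 0.18      ]
Y2 [0.34656082 0.0618807  0.18      ]
needle [0.57119813 0.27587156 0.155     ]
dish [0.32413521 0.19994284 0.018     ]
```

View pics/z1.png

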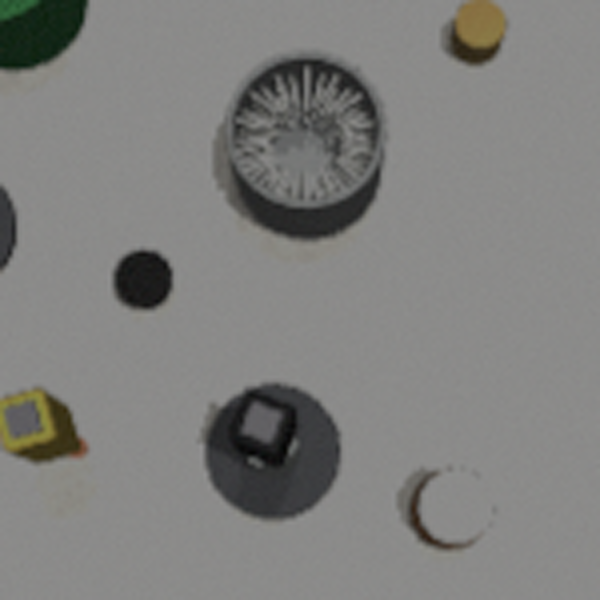

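View pics/z2.png

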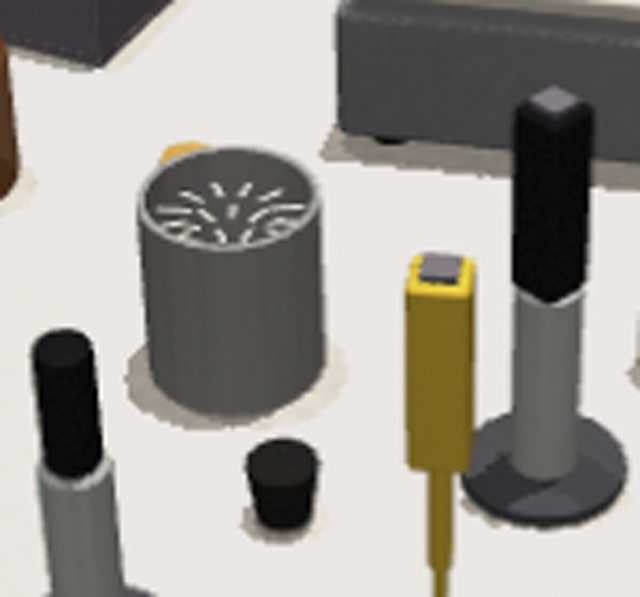

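Run:
```python
from h import *
T=cam('top');S=cam('side')
print('probe top/side',onz(T,291.25,255.25,.188),onz(S,340.1,213.4,.188))
print('foot top', onz(T,225+273/4,150+451/4,.008))
e=(np.array([(255,398),(288,405),(277,445),(243,437)])/4+[225,150])
P=np.array([onz(T,*p,.188)[:2] for p in e]);d=np.roll(P,-1,0)-P;print(np.degrees(np.arctan2(d[:,1],d[:,0])),np.linalg.norm(d,axis=1))
print('pot rim top',onz(T,225+307/4,150+131/4,.09),'side',onz(S,210+231/4.267,190+198/4.264,.09))
print('cross side',onz(S,323,164,.1))
# aim TCP
s=ctrl.state();print(s['eef_pos'],s['tool_rot'])
```

```text
probe top/side [0.4528248  0.10306241 0.188     ] [0.45170162 0.10683243 0.188     ]
foot top [0.45225253 0.10435153 0.008     ]
[-100.9439764   165.95320569   77.78621472  -15.63191328] [0.01453586 0.01787549 0.0150084  0.01757549]
pot rim top [0.60533247 0.08893138 0.09      ] side [0.60436917 0.09309129 0.09      ]
cross side [ 0.61276674 -0.19168735  0.1       ]
[0.18999648 0.48886161 0.20867741] [-3.13975111e+00 -2.50197527e-04  2.77079395e+00]
```

View pics/z3.png

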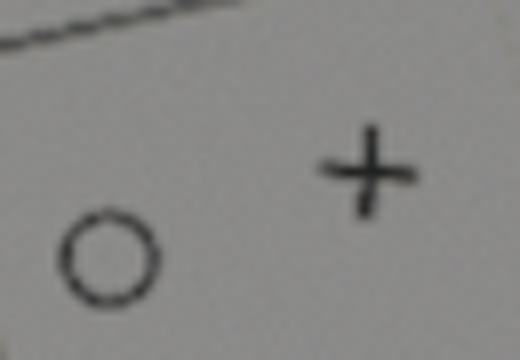

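```bash
python3 -m jog '[{"tz":1.6,"claw":100},{"tz":3,"tx":0.8,"ty":-1.2,"az":0.3,"claw":100},{"tz":3,"tx":1.7,"ty":-2.5,"az":0.6,"claw":100},{"tz":3,"tx":2.6,"ty":-3.8,"az":0.8,"claw":100},{"tz":3,"tx":3.5,"ty":-5.1,"az":1.05,"claw":100}]'; python3 -m jog '[{"tx":0.9,"ty":-1.3,"claw":100},{"tx":1.8,"ty":-2.6,"claw":100},{"tx":2.7,"ty":-3.9,"claw":100},{"tx":3.5,"ty":-5.1,"claw":100},{"tx":4.1,"ty":-6,"claw":100}]'
```

```text
invalid input at $[0]: expected keys tx, ty, tz, ax, ay, az, claw
invalid input at $[0]: expected keys tx, ty, tz, ax, ay, az, claw
```

```bash
python3 -m jog '[{"tx":0,"ty":0,"tz":1.6,"ax":0,"ay":0,"az":0,"claw":100},{"tx":0.8,"ty":-1.2,"tz":3,"ax":0,"ay":0,"az":0.3,"claw":100},{"tx":1.7,"ty":-2.5,"tz":3,"ax":0,"ay":0,"az":0.6,"claw":100},{"tx":2.6,"ty":-3.8,"tz":3,"ax":0,"ay":0,"az":0.8,"claw":100},{"tx":3.5,"ty":-5.1,"tz":3,"ax":0,"ay":0,"az":1.05,"claw":100}]'; python3 -m jog '[{"tx":0.9,"ty":-1.3,"tz":0,"ax":0,"ay":0,"az":0,"claw":100},{"tx":1.8,"ty":-2.6,"tz":0,"ax":0,"ay":0,"az":0,"claw":100},{"tx":2.7,"ty":-3.9,"tz":0,"ax":0,"ay":0,"az":0,"claw":100},{"tx":3.5,"ty":-5.1,"tz":0,"ax":0,"ay":0,"az":0,"claw":100},{"tx":4.1,"ty":-6,"tz":0,"ax":0,"ay":0,"az":0,"claw":100}]'
```

```text
clock: 0.65
eef_pos: [0.2957, 0.3348, 0.2991]
tool_rot: [-3.141, 0.001, 2.92]
contact_force: [0.5, 1.1, 0.0]
grip_width: 0.995
clock: 1.15
eef_pos: [0.4197, 0.1524, 0.2987]
tool_rot: [-3.14, 0.001, 2.918]
contact_force: [-0.6, 0.6, -0.9]
grip_width: 0.999
```

```bash
python3 -m jog '[{"tx":0.6,"ty":-0.9,"tz":0,"ax":0,"ay":0,"az":0,"claw":100},{"tx":1.08,"ty":-1.6,"tz":0,"ax":0,"ay":0,"az":0,"claw":100},{"tx":1.08,"ty":-1.6,"tz":0,"ax":0,"ay":0,"az":0,"claw":100}]'
python3 - <<'E'
from h import *
s,im=snap('wrist','w1.png');print(s['eef_pos'],s['tool_rot'])
C=cam('wrist',s)
print('expect',proj(C,[.452,.1045,.188]))
E
```

```text
clock: 1.45
eef_pos: [0.4532, 0.1019, 0.2975]
tool_rot: [-3.139, -0.001, 2.914]
contact_force: [0.5, 0.5, 0.7]
grip_width: 1.005
[0.45324037 0.10189391 0.29751604] [-3.13881047e+00 -5.29817140e-04  2.91357731e+00]
expect (np.float64(327.0588678701907), np.float64(220.78140876287583))
```

View pics/w1.png

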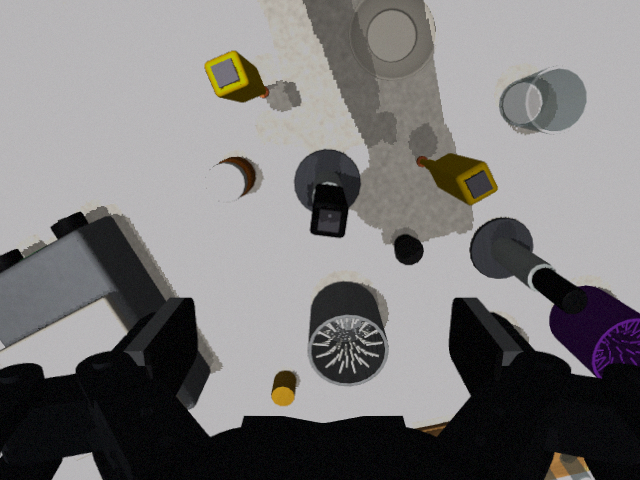

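Run:
```python
from h import *
im=cv2.imread('pics/w1.png')
cv2.imwrite('pics/z4.png',cv2.resize(im[170:250,290:370],(640,640)[:2] if 0 else (600,600),interpolation=cv2.INTER_CUBIC))
s=ctrl.state();C=cam('wrist',s)
print(onz(C,328,217,.188),'pot',onz(C,348,349,.09))
```

```text
[0.44870478 0.10718654 0.188     ] pot [0.60375392 0.09323136 0.09      ]
```

View pics/z4.png

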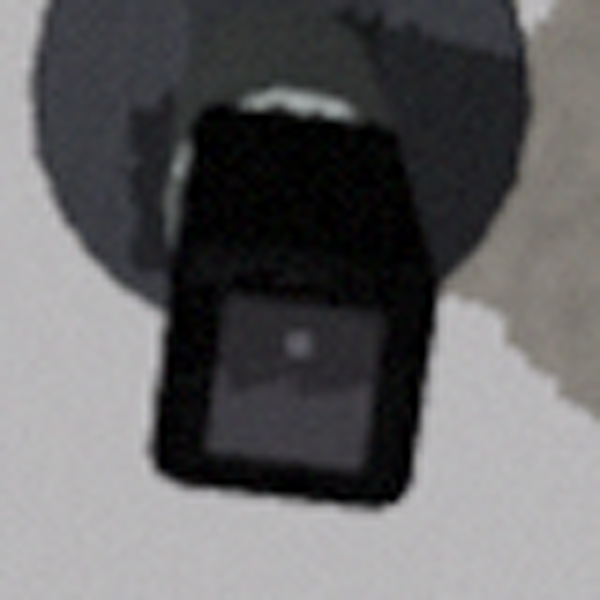

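Run:
```python
from h import *
s=ctrl.state();W=cam('wrist',s);T=cam('top')
def run(f,C,x0,x1,y0,y1,lo,hi):
    im=cv2.imread('pics/'+f);g=cv2.resize(im[y0:y1,x0:x1],None,fx=8,fy=8,interpolation=cv2.INTER_CUBIC).max(axis=2)
    m=((g>lo)&(g<hi)).astype(np.uint8)
    cs,_=cv2.findContours(m,0,1)
    for c in sorted(cs,key=cv2.contourArea)[-2:]:
        if cv2.contourArea(c)<500: continue
        c=cv2.convexHull(c);px=(c[:,0]+.5)/8-.5+[x0,y0]
        P=np.array([onz(C,*p,.188)[:2] for p in px],np.float32)
        print(f,px.mean(0),cv2.minAreaRect((P*1000)))
run('w1.png',W,311,347,202,238,30,255)
run('top0.png',T,284,299,247,263,60,130)
# handle outline black in wrist
im=cv2.imread('pics/w1.png');print(im[217:224,322:336].max(axis=2))
```

```text
w1.png [332.0375 228.6375] ((456.013671875, 105.89347839355469), (24.055395126342773, 13.21812915802002), 77.1058349609375)
w1.png [329.65732759 219.95905172] ((451.36395263671875, 107.1221694946289), (14.668739318847656, 14.8047513961792), 69.96119689941406)
top0.png [294.0875 247.975 ] ((466.84393310546875, 97.68507385253906), (15.835380554199219, 5.543007850646973), 72.57878875732422)
top0.png [290.53009259 254.83101852] ((452.9536437988281, 105.17989349365234), (15.432561874389648, 15.445037841796875), 68.51506042480469)
[[48 43 49 46 45 48 61 73 71 56 48 42 45 46]
 [45 52 48 44 49 52 47 45 46 45 42 44 49 44]
 [44 46 49 47 43 46 46 48 46 45 44 50 49 45]
 [43 45 41 48 47 60 57 53 47 48 45 46 44 47]
 [45 52 56 61 61 65 60 55 45 48 49 47 45 48]
 [60 64 68 67 66 66 63 59 52 56 57 56 59 59]
 [66 67 69 66 67 67 64 68 61 67 67 63 67 67]]
```

```bash
python3 -m jog '[{"tx":-0.04,"ty":0.14,"tz":-0.5,"ax":0,"ay":0,"az":-0.9,"claw":100},{"tx":-0.04,"ty":0.14,"tz":-1.5,"ax":0,"ay":0,"az":-0.9,"claw":100},{"tx":-0.04,"ty":0.14,"tz":-2.5,"ax":0,"ay":0,"az":-0.9,"claw":100},{"tx":-0.04,"ty":0.14,"tz":-3,"ax":0,"ay":0,"az":-0.9,"claw":100}]'
python3 - <<'E'
from h import *
s,im=snap('wrist','w2.png');print(s['eef_pos'],s['tool_rot'])
C=cam('wrist',s)
print('expect',proj(C,[.452,.106,.188]))
E
```

```text
clock: 1.9
eef_pos: [0.449, 0.1086, 0.205]
tool_rot: [-3.139, -0.005, 2.791]
contact_force: [-0.1, -0.5, -0.9]
grip_width: 0.998
[0.44897336 0.10860858 0.20499076] [-3.13857067 -0.00532619  2.79114139]
expect (np.float64(320.372574573007), np.float64(278.40019429859575))
```

View pics/w2.png

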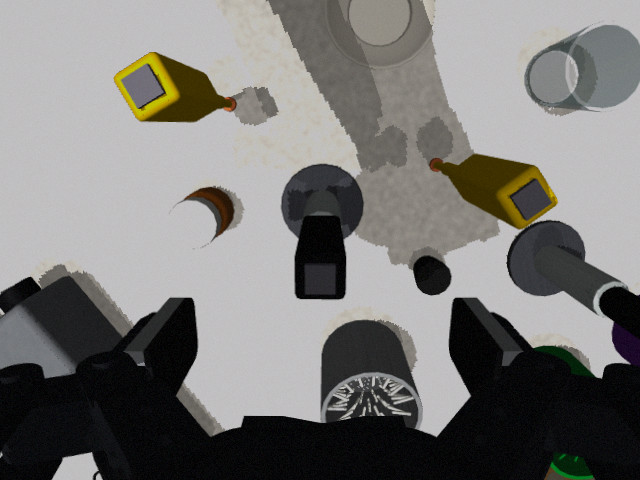

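The handle top is at (320,280), close to the predicted (320,278), and the square lines up with the jaws. I'm going down to grip it.

```bash
python3 -m jog '[{"tx":0.1,"ty":-0.09,"tz":-0.4,"ax":0,"ay":0,"az":0,"claw":100},{"tx":0.1,"ty":-0.09,"tz":-1.2,"ax":0,"ay":0,"az":0,"claw":100},{"tx":0.1,"ty":-0.09,"tz":-2,"ax":0,"ay":0,"az":0,"claw":100},{"tx":0.1,"ty":-0.09,"tz":-2.17,"ax":0,"ay":0,"az":0,"claw":100},{"tx":0.1,"ty":-0.09,"tz":-2.17,"ax":0,"ay":0,"az":0,"claw":100}]';
python3 -m jog '[{"tx":0,"ty":0,"tz":0,"ax":0,"ay":0,"az":0,"claw":10},{"tx":0,"ty":0,"tz":0,"ax":0,"ay":0,"az":0,"claw":10},{"tx":0,"ty":0,"tz":0,"ax":0,"ay":0,"az":0,"claw":10},{"tx":0,"ty":0,"tz":0,"ax":0,"ay":0,"az":0,"claw":10},{"tx":0,"ty":0,"tz":0,"ax":0,"ay":0,"az":0,"claw":10}]'
```

```text
clock: 2.45
eef_pos: [0.4503, 0.106, 0.1374]
tool_rot: [-3.136, -0.01, 2.792]
contact_force: [0.1, -0.4, 0.3]
grip_width: 0.999
clock: 2.95
eef_pos: [0.451, 0.1061, 0.1384]
tool_rot: [-3.137, -0.008, 2.792]
contact_force: [-0.5, 0.2, 0.6]
grip_width: 0.271
```

```bash
python3 -m jog '[{"tx":0,"ty":0,"tz":0,"ax":0,"ay":0,"az":0,"claw":0},{"tx":0,"ty":0,"tz":0.3,"ax":0,"ay":0,"az":0,"claw":0},{"tx":0,"ty":0,"tz":1,"ax":0,"ay":0,"az":0,"claw":0},{"tx":0,"ty":0,"tz":2,"ax":0,"ay":0,"az":0,"claw":0},{"tx":0,"ty":0,"tz":3,"ax":0,"ay":0,"az":0,"claw":0}]';
python3 -m jog '[{"tx":0,"ty":0,"tz":0.9,"ax":0,"ay":0,"az":0,"claw":0},{"tx":0,"ty":0,"tz":1.6,"ax":0,"ay":0,"az":0,"claw":0},{"tx":0,"ty":0,"tz":1.6,"ax":0,"ay":0,"az":0,"claw":0}]'
python3 - <<'E'
from h import *
snap('side','s3.png');print(ctrl.state()['eef_pos'],ctrl.state()['tool_rot']);snap('wrist','w3.png')
E
```

```text
clock: 3.45
eef_pos: [0.4504, 0.106, 0.2292]
tool_rot: [-3.137, -0.01, 2.792]
contact_force: [-0.2, 0.1, 0.1]
grip_width: 0.266
clock: 3.75
eef_pos: [0.4519, 0.1062, 0.281]
tool_rot: [-3.14, -0.004, 2.792]
contact_force: [1.2, -0.1, -1.1]
grip_width: 0.271
[0.45129109 0.10611736 0.27881708] [-3.13819795 -0.00655375  2.79151863]
```

View pics/s3.png

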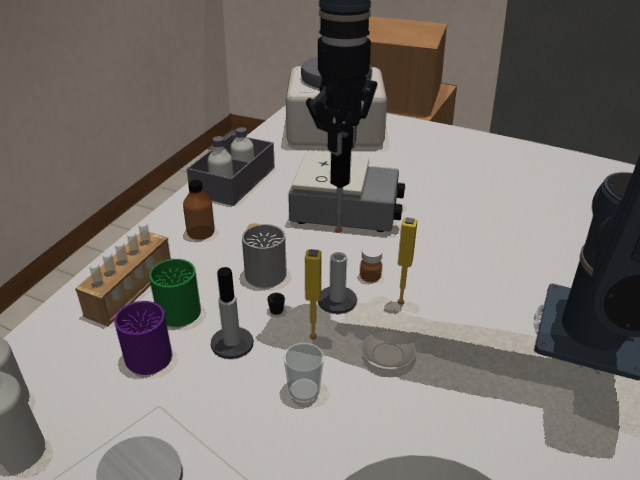

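View pics/w3.png

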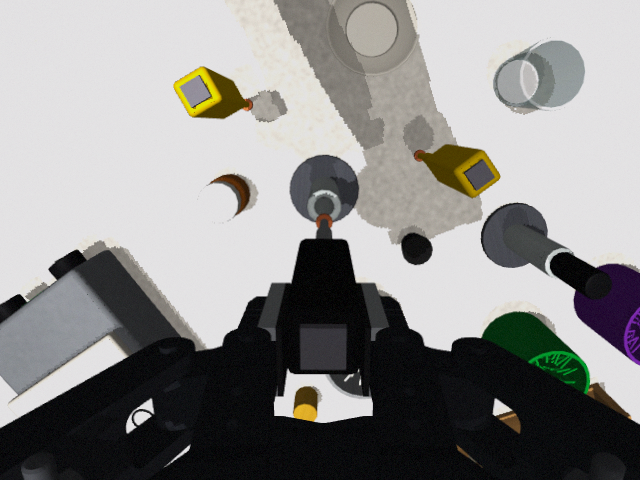

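Run:
```python
from h import *
s=ctrl.state();W=cam('wrist',s);S=cam('side')
print(proj(S,[.452,.106,.151]),proj(W,[.452,.106,.151]))
for f,a in [('s3.png',(215,245,325,352)),('w3.png',(200,245,305,345))]:
    im=cv2.imread('pics/'+f);cv2.imwrite('pics/z'+f,cv2.resize(im[a[0]:a[1],a[2]:a[3]],None,fx=12,fy=12,interpolation=cv2.INTER_CUBIC))
a=cv2.imread('pics/zs3.png');b=cv2.imread('pics/zw3.png')
c=np.zeros((560,820,3),np.uint8);c[:a.shape[0],:a.shape[1]]=a;c[:b.shape[0],330:330+b.shape[1]]=b;cv2.imwrite('pics/z5.png',c[:,:800])
```

```text
(np.float64(339.55454898600607), np.float64(231.87294179893075)) (np.float64(324.6686484172942), np.float64(221.2547656227625))
```

View pics/z5.png

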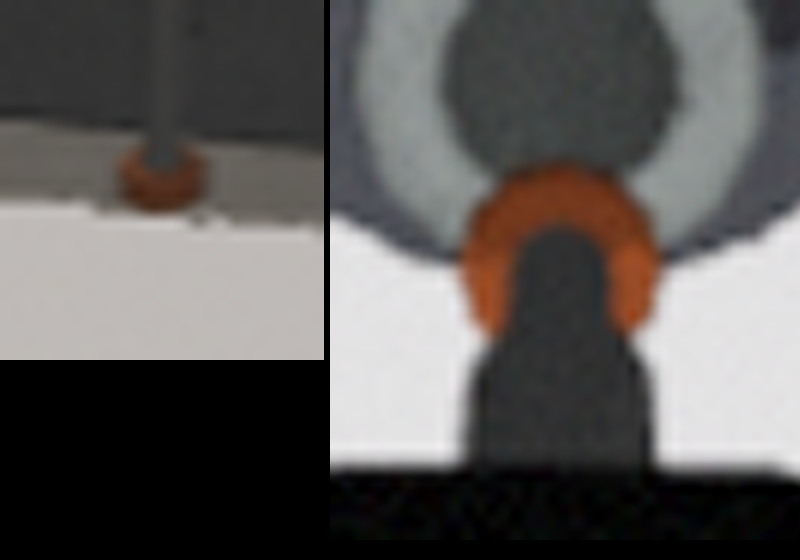

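```bash
python3 -m jog '[{"tx":1,"ty":-0.1,"tz":0,"ax":0,"ay":0,"az":0,"claw":0},{"tx":2.4,"ty":-0.25,"tz":0,"ax":0,"ay":0,"az":0,"claw":0},{"tx":3.8,"ty":-0.4,"tz":0,"ax":0,"ay":0,"az":0,"claw":0},{"tx":5.1,"ty":-0.5,"tz":0,"ax":0,"ay":0,"az":0,"claw":0},{"tx":5.1,"ty":-0.5,"tz":0,"ax":0,"ay":0,"az":0,"claw":0}]'; python3 -m jog '[{"tx":0,"ty":0,"tz":0,"ax":0,"ay":0,"az":0,"claw":0}]'
python3 - <<'E'
from h import *
snap('side','s4.png');snap('top','t4.png');s=ctrl.state();print(s['eef_pos'],s['tool_rot'],s['contact_force'])
a=cv2.imread('pics/s4.png')[120:320,180:400];b=cv2.imread('pics/t4.png')[100:300,220:400]
cv2.imwrite('pics/z6.png',cv2.resize(np.hstack([a,b]),None,fx=2,fy=2,interpolation=cv2.INTER_CUBIC))
E
```

```text
clock: 4.35
eef_pos: [0.6066, 0.09, 0.2682]
tool_rot: [-3.133, -0.019, 2.79]
contact_force: [-0.6, -0.6, -2.0]
grip_width: 0.271
clock: 4.45
eef_pos: [0.6062, 0.0899, 0.2657]
tool_rot: [-3.131, -0.023, 2.79]
contact_force: [0.0, 0.2, -0.8]
grip_width: 0.268
[0.60529987 0.08990913 0.26549082] [-3.13063023 -0.02326268  2.78975042] [-0.24302759  0.4315434  -0.24932387]
```

View pics/z6.png

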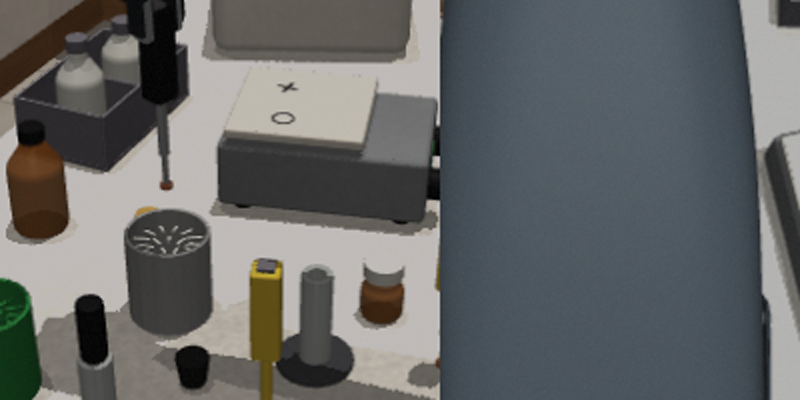

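```bash
cat >> h.py <<'E'
def tip(s,L=.128): return np.array(s['eef_pos'])+R.from_euler('xyz',s['tool_rot']).as_matrix()@[0,0,L]
E
python3 - <<'E'
from h import *
s=ctrl.state();t=tip(s);print(t,proj(cam('side'),t))
E
python3 -m jog '[{"tx":0,"ty":0,"tz":-0.8,"ax":0,"ay":0,"az":0,"claw":0},{"tx":0,"ty":0,"tz":-1.6,"ax":0,"ay":0,"az":0,"claw":0},{"tx":0,"ty":0,"tz":-2.4,"ax":0,"ay":0,"az":0,"claw":0},{"tx":0,"ty":0,"tz":-2.8,"ax":0,"ay":0,"az":0,"claw":0}]'
python3 - <<'E'
from h import *
s=ctrl.state();t=tip(s);print(t,s['tool_rot'])
E
```

```text
[0.60202151 0.08961795 0.13753314] (np.float64(265.07966157340417), np.float64(213.76948669137417))
clock: 4.95
eef_pos: [0.6028, 0.0902, 0.1801]
tool_rot: [-3.13, -0.026, 2.79]
contact_force: [-0.6, 0.7, -1.9]
grip_width: 0.264
[0.59921844 0.08988494 0.05210608] [-3.1297102  -0.02566347  2.79036301]
```

```bash
python3 -m jog '[{"tx":0.2,"ty":0,"tz":-0.5,"ax":0,"ay":0,"az":0,"claw":0},{"tx":0.2,"ty":0,"tz":-0.95,"ax":0,"ay":0,"az":0,"claw":0},{"tx":0.2,"ty":0,"tz":-0.95,"ax":0,"ay":0,"az":0,"claw":0},{"tx":0.2,"ty":0,"tz":-0.95,"ax":0,"ay":0,"az":0,"claw":0}]'
python3 - <<'E'
from h import *
s=ctrl.state();t=tip(s);print(t,s['tool_rot'])
snap('side','s5.png')
a=cv2.imread('pics/s5.png')[120:320,180:400]
cv2.imwrite('pics/z7.png',cv2.resize(a,None,fx=2.5,fy=2.5,interpolation=cv2.INTER_CUBIC))
E
```

```text
clock: 5.35
eef_pos: [0.6088, 0.0902, 0.1517]
tool_rot: [-3.13, -0.026, 2.79]
contact_force: [0.5, -1.5, -0.7]
grip_width: 0.264
[0.60515655 0.08984965 0.02375609] [-3.12965254 -0.02572618  2.79028427]
```

View pics/z7.png

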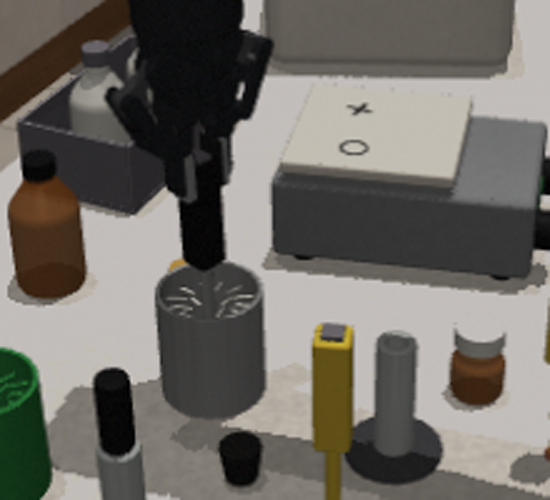

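The side view shows the stem inside the pot, with the handle's underside just above the rim. I'll go slightly deeper, then make the strokes.

```bash
python3 -m jog '[{"tx":0,"ty":0,"tz":-0.2,"ax":0,"ay":0,"az":0,"claw":0},{"tx":0,"ty":0,"tz":-0.2,"ax":0,"ay":0,"az":0,"claw":0},{"tx":0,"ty":0,"tz":-0.2,"ax":0,"ay":0,"az":0,"claw":0}]'
python3 -m jog '[{"tx":0,"ty":0,"tz":1,"ax":0,"ay":0,"az":0,"claw":0},{"tx":0,"ty":0,"tz":2.25,"ax":0,"ay":0,"az":0,"claw":0},{"tx":0,"ty":0,"tz":2.25,"ax":0,"ay":0,"az":0,"claw":0},{"tx":0,"ty":0,"tz":2.25,"ax":0,"ay":0,"az":0,"claw":0},{"tx":0,"ty":0,"tz":2.25,"ax":0,"ay":0,"az":0,"claw":0}]'
python3 - <<'E'
from h import *
s=ctrl.state();t=tip(s);print(t,s['tool_rot'])
snap('side','s6.png');S=cam('side');print(proj(S,t),proj(S,tip(s,.038)))
a=cv2.imread('pics/s6.png')[120:320,180:400]
cv2.imwrite('pics/z8.png',cv2.resize(a,None,fx=2.5,fy=2.5,interpolation=cv2.INTER_CUBIC))
E
```

```text
clock: 5.7
eef_pos: [0.6094, 0.0902, 0.1466]
tool_rot: [-3.13, -0.024, 2.79]
contact_force: [0.2, 0.0, -1.1]
grip_width: 0.272
clock: 6.2
eef_pos: [0.609, 0.0902, 0.213]
tool_rot: [-3.13, -0.026, 2.79]
contact_force: [0.1, 0.6, -1.1]
grip_width: 0.271
[0.60544546 0.08987279 0.0850937 ] [-3.12974456 -0.02562012  2.79025323]
(np.float64(264.5663502293079), np.float64(237.5988997250272)) (np.float64(261.0885495974782), np.float64(195.07158955230807))
```

View pics/z8.png

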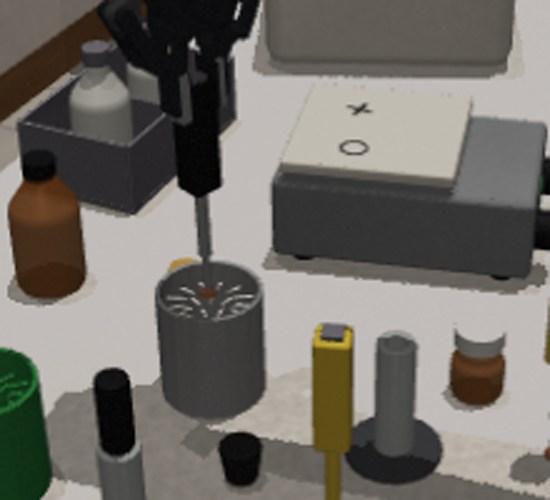

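The tip is at (263,237), against a predicted (264.6,237.6), so its height is about 85 mm. Next is down again, then out.

```bash
python3 -m jog '[{"tx":0,"ty":0,"tz":-1,"ax":0,"ay":0,"az":0,"claw":0},{"tx":0,"ty":0,"tz":-2.2,"ax":0,"ay":0,"az":0,"claw":0},{"tx":0,"ty":0,"tz":-2.2,"ax":0,"ay":0,"az":0,"claw":0},{"tx":0,"ty":0,"tz":-2.2,"ax":0,"ay":0,"az":0,"claw":0},{"tx":0,"ty":0,"tz":-2.2,"ax":0,"ay":0,"az":0,"claw":0}]'
python3 -m jog '[{"tx":0,"ty":0,"tz":1,"ax":0,"ay":0,"az":0,"claw":0},{"tx":0,"ty":0,"tz":2.4,"ax":0,"ay":0,"az":0,"claw":0},{"tx":0,"ty":0,"tz":3.8,"ax":0,"ay":0,"az":0,"claw":0},{"tx":0,"ty":0,"tz":4.7,"ax":0,"ay":0,"az":0,"claw":0},{"tx":0,"ty":0,"tz":4.7,"ax":0,"ay":0,"az":0,"claw":0}]'
python3 - <<'E'
from h import *
s=ctrl.state();t=tip(s);print(t,s['tool_rot'])
E
```

```text
clock: 6.75
eef_pos: [0.6098, 0.0902, 0.1485]
tool_rot: [-3.13, -0.024, 2.79]
contact_force: [0.2, -1.1, -0.5]
grip_width: 0.272
clock: 7.25
eef_pos: [0.6128, 0.0903, 0.2991]
tool_rot: [-3.137, -0.009, 2.79]
contact_force: [0.2, 0.0, -0.8]
grip_width: 0.267
[0.61156935 0.09007492 0.17107624] [-3.13666642 -0.0086781   2.7903412 ]
```

```bash
python3 -m jog '[{"tx":0,"ty":-1,"tz":0,"ax":0,"ay":0,"az":0,"claw":0},{"tx":0,"ty":-2.3,"tz":0,"ax":0,"ay":0,"az":0,"claw":0},{"tx":0,"ty":-3.6,"tz":0,"ax":0,"ay":0,"az":0,"claw":0},{"tx":0,"ty":-4.9,"tz":0,"ax":0,"ay":0,"az":0,"claw":0},{"tx":0,"ty":-5.6,"tz":0,"ax":0,"ay":0,"az":0,"claw":0}]'
python3 -m jog '[{"tx":0,"ty":-1,"tz":0,"ax":0,"ay":0,"az":0,"claw":0},{"tx":0,"ty":-2.2,"tz":0,"ax":0,"ay":0,"az":0,"claw":0},{"tx":0,"ty":-3,"tz":0,"ax":0,"ay":0,"az":0,"claw":0},{"tx":0,"ty":-3.2,"tz":0,"ax":0,"ay":0,"az":0,"claw":0},{"tx":0,"ty":-3.2,"tz":0,"ax":0,"ay":0,"az":0,"claw":0}]'
python3 - <<'E'
from h import *
s=ctrl.state();t=tip(s);print(t,s['tool_rot'])
E
```

```text
clock: 7.75
eef_pos: [0.613, -0.081, 0.2998]
tool_rot: [-3.136, -0.006, 2.788]
contact_force: [-1.0, -0.1, -0.6]
grip_width: 0.267
clock: 8.25
eef_pos: [0.6131, -0.1778, 0.3001]
tool_rot: [-3.136, -0.006, 2.786]
contact_force: [0.1, 0.2, -1.5]
grip_width: 0.266
[ 0.6122258  -0.17823096  0.17205949] [-3.13613559 -0.00564827  2.78604372]
```

```bash
python3 -m jog '[{"tx":0,"ty":-0.5,"tz":0,"ax":0,"ay":0,"az":0,"claw":0},{"tx":0,"ty":-0.5,"tz":-0.8,"ax":0,"ay":0,"az":0,"claw":0},{"tx":0,"ty":-0.5,"tz":-1.4,"ax":0,"ay":0,"az":0,"claw":0},{"tx":0,"ty":-0.5,"tz":-1.4,"ax":0,"ay":0,"az":0,"claw":0},{"tx":0,"ty":-0.5,"tz":-1.4,"ax":0,"ay":0,"az":0,"claw":0}]'
python3 - <<'E'
from h import *
s,_=snap('wrist','w7.png');W=cam('wrist',s);t=tip(s);print(t,s['tool_rot'],proj(W,t),proj(W,[.613,-.193,.1]))
snap('side','s7.png');S=cam('side');print(proj(S,t),proj(S,[.613,-.193,.1]))
a=cv2.imread('pics/s7.png')[100:220,270:390]
cv2.imwrite('pics/z9.png',cv2.resize(a,None,fx=5,fy=5,interpolation=cv2.INTER_CUBIC))
E
```

```text
clock: 8.75
eef_pos: [0.613, -0.1922, 0.2582]
tool_rot: [-3.136, -0.006, 2.787]
contact_force: [-0.4, -0.1, 0.0]
grip_width: 0.27
[ 0.61199619 -0.19259486  0.13019564] [-3.13612676 -0.00634995  2.78707748] (np.float64(323.24472697229896), np.float64(217.21888978365425)) (np.float64(323.39570675539005), np.float64(210.34758433631174))
(np.float64(323.6387354195654), np.float64(151.4187377740477)) (np.float64(323.14566857850787), np.float64(163.72186846487315))
```

View pics/z9.png

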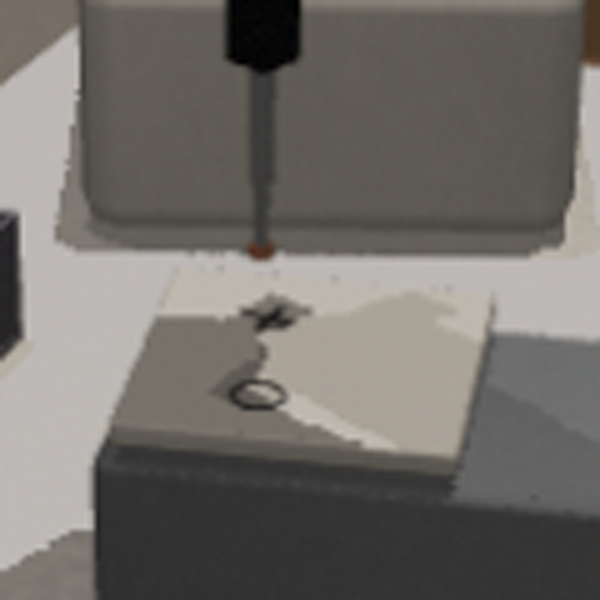

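View pics/w7.png

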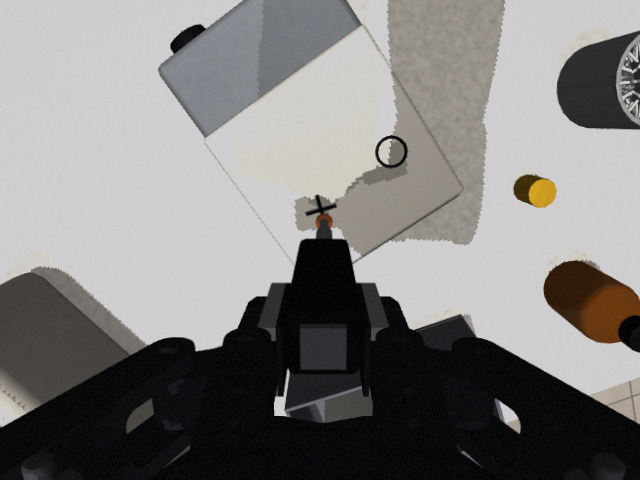

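Run:
```python
from h import *
a=cv2.imread('pics/w7.png')[190:245,295:350]; b=cv2.imread('pics/s7.png')[145:175,308:340]
a=cv2.resize(a,None,fx=8,fy=8,interpolation=cv2.INTER_CUBIC);b=cv2.resize(b,None,fx=10,fy=10,interpolation=cv2.INTER_CUBIC)
c=np.zeros((440,780,3),np.uint8);c[:440,:440]=a;c[:300,450:770]=b
for i in range(0,440,40): cv2.putText(c,str(i//8+295),(i,438),0,.3,(0,0,255));cv2.line(c,(i,0),(i,5),(0,0,255));cv2.line(c,(0,i),(5,i),(0,0,255))
cv2.imwrite('pics/z10.png',c)
```

```text
(no output)
```

View pics/z10.png

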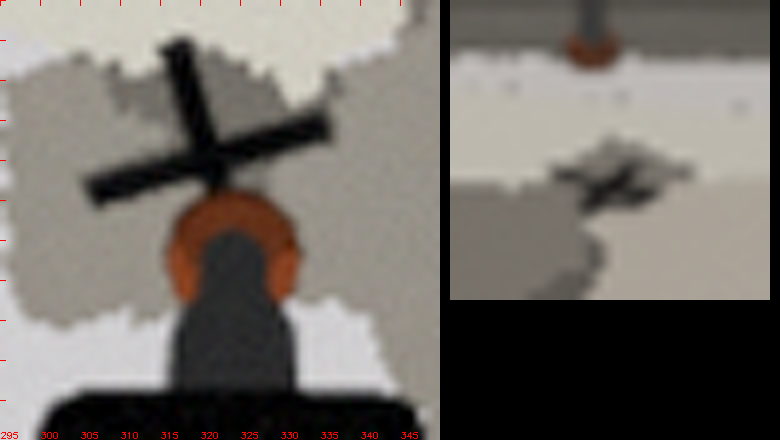

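Run:
```python
from h import *
s=ctrl.state();W=cam('wrist',s);S=cam('side');T=cam('top')
def tri(*rs):
    A=np.zeros((3,3));b=np.zeros(3)
    for o,d in rs:
        d=d/np.linalg.norm(d);M=np.eye(3)-np.outer(d,d);A+=M;b+=M@o
    p=np.linalg.solve(A,b);return p,[np.linalg.norm(np.cross(p-o,d/np.linalg.norm(d)))for o,d in rs]
print('pad',tri(ray(W,324.1,221.8),ray(S,322.2,150.3)))
print('cross',tri(ray(W,321.1,209.6),ray(S,324.4,163.3)),onz(W,321.1,209.6,.1),onz(S,324.4,163.3,.1),onz(T,445.63,181.02,.1))
for z in (.13,.127,.132): print(z,onz(W,324.1,221.8,z),onz(S,322.2,150.3,z))
```

```text
pad (array([ 0.61625999, -0.1939218 ,  0.13143525]), [np.float64(0.00027842833848390177), np.float64(0.0002784283384839679)])
cross (array([ 0.61230196, -0.19557753,  0.10016926]), [np.float64(0.0010598046650028476), np.float64(0.0010598046650027026)]) [ 0.61335443 -0.19526538  0.1       ] [ 0.61131919 -0.19593729  0.1       ] [ 0.61292704 -0.19496588  0.1       ]
0.13 [ 0.61683994 -0.19395804  0.13      ] [ 0.61710754 -0.19654704  0.13      ]
0.127 [ 0.61748668 -0.19420666  0.127     ] [ 0.61950421 -0.20204006  0.127     ]
0.132 [ 0.61640879 -0.19379229  0.132     ] [ 0.61550976 -0.19288503  0.132     ]
```

```bash
python3 -m jog '[{"tx":-0.12,"ty":-0.05,"tz":-0.3,"ax":0,"ay":0,"az":0,"claw":0},{"tx":-0.12,"ty":-0.05,"tz":-0.6,"ax":0,"ay":0,"az":0,"claw":0},{"tx":-0.12,"ty":-0.05,"tz":-0.7,"ax":0,"ay":0,"az":0,"claw":0},{"tx":-0.12,"ty":-0.05,"tz":-0.7,"ax":0,"ay":0,"az":0,"claw":0},{"tx":-0.12,"ty":-0.05,"tz":-0.7,"ax":0,"ay":0,"az":0,"claw":0}]'
python3 - <<'E'
from h import *
s,_=snap('wrist','w8.png');W=cam('wrist',s);t=tip(s);print(t,s['tool_rot'],s['eef_pos'],proj(W,[.6127,-.1952,.1]))
snap('side','s8.png')
a=cv2.imread('pics/w8.png')[190:245,295:350]; b=cv2.imread('pics/s8.png')[145:175,308:340]
a=cv2.resize(a,None,fx=8,fy=8,interpolation=cv2.INTER_CUBIC);b=cv2.resize(b,None,fx=10,fy=10,interpolation=cv2.INTER_CUBIC)
c=np.zeros((440,780,3),np.uint8);c[:440,:440]=a;c[:300,450:770]=b
cv2.imwrite('pics/z11.png',c)
f=[];
for i in range(3): f.append(ctrl.state()['contact_force'])
print(f)
E
```

```text
clock: 9.35
eef_pos: [0.6103, -0.1941, 0.2389]
tool_rot: [-3.136, -0.003, 2.787]
contact_force: [0.4, -0.4, -1.2]
grip_width: 0.269
[ 0.609664   -0.19468411  0.11093438] [-3.13598419e+00 -2.96899826e-03  2.78689624e+00] [ 0.61026969 -0.1941429   0.2389318 ] (np.float64(324.0947131667546), np.float64(218.04962848226376))
[array([ 0.76638324, -0.07464704, -0.96308955]), array([ 0.76638324, -0.07464704, -0.96308955]), array([ 0.76638324, -0.07464704, -0.96308955])]
```

View pics/z11.png

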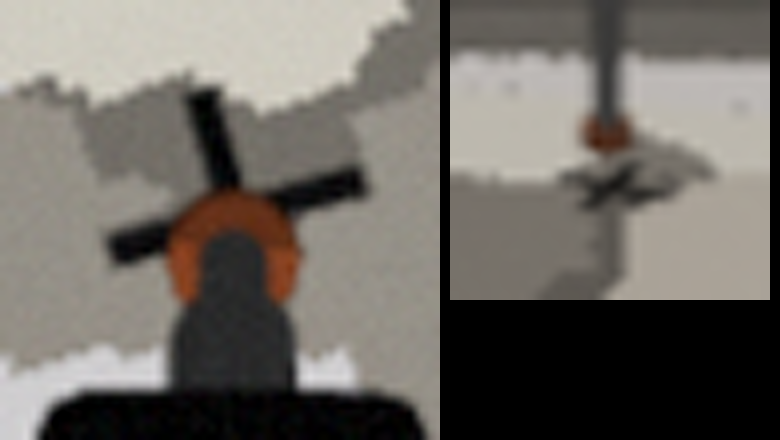

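```bash
python3 - <<'E'
from h import *
s=ctrl.state();W=cam('wrist',s);S=cam('side')
print(onz(W,324.2,221.8,.111),onz(W,324.5,216.8,.1), onz(S,308+156/10,145+13.3,.1115))
E
python3 -m jog '[{"tx":0,"ty":0,"tz":-0.2,"ax":0,"ay":0,"az":0,"claw":0},{"tx":0,"ty":0,"tz":-0.4,"ax":0,"ay":0,"az":0,"claw":0},{"tx":0,"ty":0,"tz":-0.5,"ax":0,"ay":0,"az":0,"claw":0},{"tx":0,"ty":0,"tz":-0.5,"ax":0,"ay":0,"az":0,"claw":0}]'
```

```text
[ 0.61326039 -0.19532448  0.111     ] [ 0.61218917 -0.19473059  0.1       ] [ 0.61354777 -0.19639768  0.1115    ]
clock: 9.85
eef_pos: [0.6104, -0.1942, 0.2236]
tool_rot: [-3.136, -0.003, 2.787]
contact_force: [-0.3, -0.7, 1.1]
grip_width: 0.272
```

```bash
python3 -m jog '[{"tx":-0.02,"ty":0.01,"tz":-0.1,"ax":0,"ay":0,"az":0,"claw":0},{"tx":-0.02,"ty":0.01,"tz":-0.24,"ax":0,"ay":0,"az":0,"claw":0},{"tx":-0.02,"ty":0.01,"tz":-0.24,"ax":0,"ay":0,"az":0,"claw":0},{"tx":-0.02,"ty":0.01,"tz":-0.24,"ax":0,"ay":0,"az":0,"claw":0}]'
python3 - <<'E'
from h import *
f=[]
s,_=snap('wrist','w9.png');f.append(s['contact_force'][2])
snap('side','s9.png');
for i in range(4): f.append(ctrl.state()['contact_force'][2]);ctrl.snapshot('side')
s=ctrl.state();W=cam('wrist',s);print(s['eef_pos'],tip(s),np.round(f,2),np.abs(s['qvel']).max(),proj(W,[.6125,-.195,.1]))
a=cv2.imread('pics/w9.png')[180:245,290:355]; b=cv2.imread('pics/s9.png')[120:180,300:345]
a=cv2.resize(a,None,fx=7,fy=7,interpolation=cv2.INTER_CUBIC);b=cv2.resize(b,None,fx=7,fy=7,interpolation=cv2.INTER_CUBIC)
c=np.zeros((460,780,3),np.uint8);c[:455,:455]=a;c[:420,460:775]=b
cv2.imwrite('pics/z12.png',c)
E
```

```text
clock: 10.25
eef_pos: [0.61, -0.1941, 0.2168]
tool_rot: [-3.136, -0.002, 2.787]
contact_force: [1.0, 0.3, 1.3]
grip_width: 0.267
[ 0.60998303 -0.1940667   0.2166705 ] [ 0.60949132 -0.19466351  0.08867284] [1.34 0.93 1.31 1.46 1.69] 0.0020627113321157117 (np.float64(324.22292428307253), np.float64(225.01225503393258))
```

View pics/z12.png

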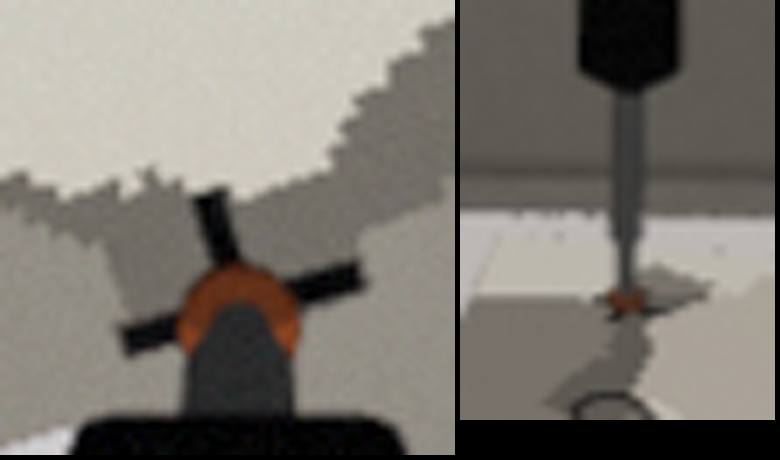

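View pics/s9.png

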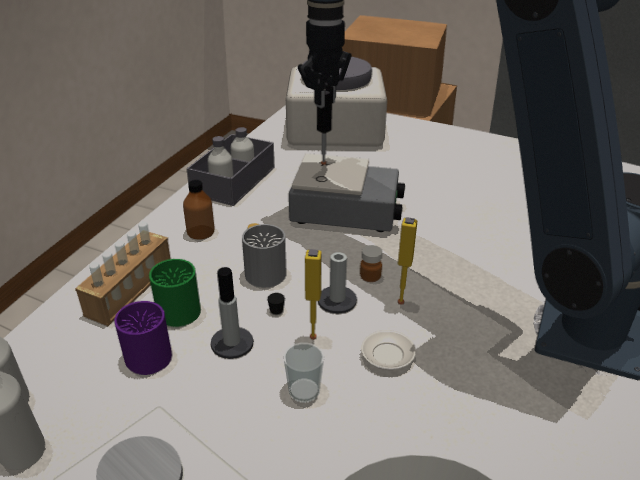

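The pad covers the centre of the cross, within about 2 mm. The tip is pushed in about 11 mm and the force has risen about 2.3 N, which agree with each other. The arm is at rest and the pot and bystanders haven't moved, so I'm handing in.

```bash
python3 -c "
from station import ctrl
print(ctrl.sign_off())"
```

```text
the job is handed in; nothing more can be done
None
```

The job is handed in at about 10.5 s on the clock. The arm is still holding the probe upright and pressed on the cross. `sign_off` gives no verdict, so these are my own measurements.

- **Brushing:** I took the black square-handled probe from its holder and brushed it in the steel pot. The tip went down to about 19 mm above the work surface, up to about 85 mm, down to about 20 mm, then out over the rim to about 170 mm.
- **On the cross:** In the wrist picture the pad is within about 2 mm of the cross's centre.
- **Pressing:** The arm's pose puts the tip about 11 mm in. The vertical force rose about 2.3 N over the unloaded reading, which matches the spring at that depth.
- **Steadiness:** The joints were practically still, the gripper stands within 0.5 degrees of vertical, and the probe looks vertical in the side picture. That picture also shows the pot and the bystanders where they were.

**Disagreements:** The pad sat about 4 mm farther out than the arm's pose predicted, so I placed it by the pictures instead. My first estimate of the handle's turn was about 7 degrees off; I corrected it from the wrist and top pictures before gripping. The first move command was refused because every row must list all the values, and nothing moved.

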